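# Dollhouse furniture: drying rack to packing rack, in reverse order

### The arm

A 6-joint arm with a two-finger parallel gripper is mounted at the origin on the work surface. World frame = base frame: x ahead of the robot, y to its left, z up, the work surface at z = 0. Lengths are in m, angles in rad, forces in N, time in s.
With the tool pointing down it reaches from about 0.35 to 0.775 m from the base axis. Payload 7.3 kg.
Tool frame: the origin (TCP) lies at the very end of the fingers, on their centre line; the grasp point (between the pads) lies 19 mm behind it (robot.tcp_to_grasp is the z of the grasp point in the tool frame, in m); z points along the fingers, y is the line along which they close (so a half turn about z gives the same grasp; the last joint's range is limited). The gripper opens to 92 mm and grips with 3 to 60 N. Pads are 19 mm wide; open, the fingers measure 130 mm over their backs; the gripper's body (75 mm by 190 mm) begins 47 mm behind the grasp point.
Start: joints at [-1.433, 0.342, 1.524, -0, 1.275, -0.146], TCP at [0.147, -0.504, 0.227] pointing down, gripper open.
Joint ranges: [-2.53, 2.53], [-0.77, 2.02], [0.04, 2.7], [-1, 4.14], [0.28, 2.66], [-3.11, 3.11]. Speed limits (rad/s): [2.57, 2.57, 3.14, 3.14, 3.14, 3.14].

### API

Orientations are given as [roll, pitch, yaw] about the fixed x, y, z axes, in that order (R = Rz(yaw) Ry(pitch) Rx(roll)).
In Python, from cell import monitor, read_camera, get_calibration, job, robot gives the robot as it stands. The module is installed in compiled form; this text tells all that it offers.
- The arm moves only by the tool send_rows, never from a script. Its argument "targets" is a list of rows, each an object with "translation": the shift along the tool's x, y, z in cm, a list of three; "spin": the turn about the tool's z in degrees; "jaw": the opening, from 0 (shut) to 1 (fully open). A call has exactly 5 rows; each row is the pose to reach, as a shift and turn from the pose commanded when the call began, along the tool's axes at that moment; what a row does not reach only later rows make up. A row lasts 1/10 s, in which the tool goes at most 50 mm and 8.59 degrees, less where a joint would pass 70% of its speed; a pose out of reach is approached as far as the arm can. A call with a gripper value outside its range is refused whole. The fingers move at their own pace and stop on an object; "force" is the grip in N (left out, the last holds). Time passes only in rows, so rows that repeat a pose let the fingers close, or fill a call up. It gives the time, the measured TCP pose, the force, the opening and the grip force at its end, in the units of the state.
- monitor.observe(): the state, without advancing time (a new reading comes with each control period).
- read_camera(name): name is "side" or "top" or "wrist"; returns (picture, depth): 420x560x3 uint8, red, green, blue; 420x560 float32, m along the optical axis (not along the pixel's ray), 0 where there is no reading.
- get_calibration(name): a dict with "intrinsics" (3x3 intrinsics, pixels), "origin" and "orientation" of the camera in the world; the wrist camera has in their place "hand_eye" (4x4, takes a point from camera to tool coordinates, whose origin is the TCP and whose axes are the flange's). Camera axes: x right, y up, looking along -z (the intrinsics and any distortion apply to the point x, -y, -z); pixel columns grow to the right and rows downward; lengths in m; the calibration is good to about 2 mm. A picture is of the moment at which its call begins: read the wrist's pose just before it. get_calibration takes no time and is no camera call.
- job.hand_in(): hands the job in; it is judged then, once.
The state is a dict: "time": time; "qpos": joint angles; "qvel": joint speeds; "joint_efforts": joint torques, N m; "tool_pos": TCP position; "tool_rot": TCP orientation; "contact_force": force on the tool from outside, world axes, zero at the start; "torque": the same for the moment, N m; "opening": finger opening in m; "grip_force": force on a finger pad.
Only numpy, scipy, OpenCV 4.12 (cv2) and the standard library are available. Lean on these libraries where they do the work, as an engineer would, in place of code of your own. Each camera call takes 0.05 s, during which the arm holds its last target. There are 200 camera calls.

### The job

Move the four dollhouse pieces (chest of drawers, bathtub, round table, chair) from the drying rack to the empty packing rack in reverse order: the piece nearest the brass knob of the drying rack goes to the place farthest from the brass knob of the packing rack, the next to the next, and so on. Stand each piece upright in the middle of its cork pad and square to the rack (either way round), and tip none of them over on the way.

Things in the scene. Friction and masses are not known exactly. Their poses are not given: they have to be found in the camera images.
- drying_rack: Fixed low white rack, holds the pieces at first. Board 70 x 390 mm, top 20 mm above the desk. Origin: centre of its underside, on the desk; y runs along it to the end with the brass knob (18 mm across, 17 mm tall, at y +182 mm), x across. Places at y = -127.5, -42.5, 42.5, 127.5 mm. The racks lie about parallel, some 157 mm apart, one behind the other, either nearer, knobs at the same end.
- packing_rack: The like white rack, empty at the start, fixed. Board 70 x 390 mm, top 20 mm above the desk. Origin: centre of its underside, on the desk; y runs along it to the end with the brass knob (18 mm across, 17 mm tall, at y +182 mm), x across. Its places are four cork pads, 62 mm (x) by 72 mm (y), tops 23 mm above the desk, part of the rack, centred at y = -127.5, -42.5, 42.5, 127.5 mm, x = 0.
- chest: Loose dollhouse chest of drawers, dark mahogany, 46 mm wide (x), 34 mm deep (y), 60 mm tall, 90 g; three drawers with brass knobs on its -y face, plain sides at x = +-23 mm, best gripped by these two sides. Origin at the centre of its underside, z up.
- bathtub: Loose dollhouse bathtub, cream ceramic, hollow, 44 mm wide (x), 70 mm long (y), rim 38 mm above its foot, walls 4 mm, outside walls upright from 6 mm to the rim, 110 g; a small brass spout over the +y end reaches 48 mm. Best gripped over the two long sides (x = +-22 mm). Origin at the centre of its underside, z up.
- table_round: Loose dollhouse round pedestal table, wood, 60 mm tall, 60 g: top 54 mm across and 8 mm thick (52 to 60 mm up), slim turned column, foot 42 mm across. Best gripped by the rim of its top, from any direction. Origin at the centre of its underside, z up.
- chair: Loose dollhouse chair, wood, 38 x 38 mm, 40 g: seat top 36 mm up, seat 6 mm thick, four corner legs flush with its sides, slatted back along its +y side up to 74 mm. Best gripped over the left and right sides of the seat (x = +-19 mm), at its middle, below the top of the back. Origin at the centre of its underside, z up.
- pad_chest: Cork pad, 62 x 72 x 3 mm, fixed on the drying rack, sides along the rack's; origin at the centre of its underside. At the start the chest of drawers stands on it (within 5 mm of its centre); the pad stays there and so keeps the memory of where that piece stood. The four pads look alike.
- pad_bathtub: Cork pad, 62 x 72 x 3 mm, fixed on the drying rack, sides along the rack's; origin at the centre of its underside. At the start the bathtub stands on it (within 5 mm of its centre); the pad stays there and so keeps the memory of where that piece stood. The four pads look alike.
- pad_table_round: Cork pad, 62 x 72 x 3 mm, fixed on the drying rack, sides along the rack's; origin at the centre of its underside. At the start the round table stands on it (within 5 mm of its centre); the pad stays there and so keeps the memory of where that piece stood. The four pads look alike.
- pad_chair: Cork pad, 62 x 72 x 3 mm, fixed on the drying rack, sides along the rack's; origin at the centre of its underside. At the start the chair stands on it (within 5 mm of its centre); the pad stays there and so keeps the memory of where that piece stood. The four pads look alike.
Things that resemble listed ones, but are neither listed nor needed, are in the scene too. What is shaped like the table_round but turquoise is not meant. What is shaped like the chest but turquoise is not meant.

How it is judged:
At the end, for the whole second after the job is handed in: Each piece stands on the packing rack at the y opposite to that of its own pad on the drying rack, centred within 12 mm along and across the rack, on the pad (4 mm), upright within 0.1 rad; chest, bathtub and chair square to the rack within 0.3 rad (either way round); all at rest (((y of pad_chest in the frame of drying_rack between -0.1475 and -0.1075 m and y of chest in the frame of packing_rack between 0.1155 and 0.1395 m) or (y of pad_chest in the frame of drying_rack between -0.0625 and -0.0225 m and y of chest in the frame of packing_rack between 0.0305 and 0.0545 m) or (y of pad_chest in the frame of drying_rack between 0.0225 and 0.0625 m and y of chest in the frame of packing_rack between -0.0545 and -0.0305 m) or (y of pad_chest in the frame of drying_rack between 0.1075 and 0.1475 m and y of chest in the frame of packing_rack between -0.1395 and -0.1155 m)) and x of chest in the frame of packing_rack between -0.012 and 0.012 m and z of chest in the frame of packing_rack between 0.019 and 0.027 m and angle between each of chest, bathtub, table_round, chair's own z axis and vertical below 0.1 rad and linear speed of each of chest, bathtub, table_round, chair below 0.02 m/s and angular speed of each of chest, bathtub, table_round, chair below 0.2 rad/s and angle between the x axis of each of chest, bathtub, chair and the x axis of packing_rack, either way round below 0.3 rad and ((y of pad_bathtub in the frame of drying_rack between -0.1475 and -0.1075 m and y of bathtub in the frame of packing_rack between 0.1155 and 0.1395 m) or (y of pad_bathtub in the frame of drying_rack between -0.0625 and -0.0225 m and y of bathtub in the frame of packing_rack between 0.0305 and 0.0545 m) or (y of pad_bathtub in the frame of drying_rack between 0.0225 and 0.0625 m and y of bathtub in the frame of packing_rack between -0.0545 and -0.0305 m) or (y of pad_bathtub in the frame of drying_rack between 0.1075 and 0.1475 m and y of bathtub in the frame of packing_rack between -0.1395 and -0.1155 m)) and x of bathtub in the frame of packing_rack between -0.012 and 0.012 m and z of bathtub in the frame of packing_rack between 0.019 and 0.027 m and ((y of pad_table_round in the frame of drying_rack between -0.1475 and -0.1075 m and y of table_round in the frame of packing_rack between 0.1155 and 0.1395 m) or (y of pad_table_round in the frame of drying_rack between -0.0625 and -0.0225 m and y of table_round in the frame of packing_rack between 0.0305 and 0.0545 m) or (y of pad_table_round in the frame of drying_rack between 0.0225 and 0.0625 m and y of table_round in the frame of packing_rack between -0.0545 and -0.0305 m) or (y of pad_table_round in the frame of drying_rack between 0.1075 and 0.1475 m and y of table_round in the frame of packing_rack between -0.1395 and -0.1155 m)) and x of table_round in the frame of packing_rack between -0.012 and 0.012 m and z of table_round in the frame of packing_rack between 0.019 and 0.027 m and ((y of pad_chair in the frame of drying_rack between -0.1475 and -0.1075 m and y of chair in the frame of packing_rack between 0.1155 and 0.1395 m) or (y of pad_chair in the frame of drying_rack between -0.0625 and -0.0225 m and y of chair in the frame of packing_rack between 0.0305 and 0.0545 m) or (y of pad_chair in the frame of drying_rack between 0.0225 and 0.0625 m and y of chair in the frame of packing_rack between -0.0545 and -0.0305 m) or (y of pad_chair in the frame of drying_rack between 0.1075 and 0.1475 m and y of chair in the frame of packing_rack between -0.1395 and -0.1155 m)) and x of chair in the frame of packing_rack between -0.012 and 0.012 m and z of chair in the frame of packing_rack between 0.019 and 0.027 m); the robot touches nothing.
It fails at once if a piece is tipped over (more than 0.7 rad) (angle between any of chest, bathtub, table_round, chair's own z axis and vertical above 0.7 rad).
It also fails if it takes over 106 s, if anything falls off the work surface, if the arm or the gripper's body presses on something with over 40 N, if the wrist force passes 120 N, or if a joint passes its speed limit or range.

## Working session

There is one attempt and no reset: what is moved stays moved. The work goes in short steps, Python scripts to look and compute and a tool call to move; the robot and the scene stay as the last step left them, time stands still between calls to the robot, and variables do not carry over. Pictures are saved under pics/ and viewed, at most 14 in all, crops included, and the job is handed in when it is done.

Besides the shell and the picture viewer there is one more tool, called after ">>>" by a JSON object that holds its "op" and its "data". send_rows: Moves the arm, as the interface text tells. Its arguments: {"type":"object","properties":{"targets":{"type":"array"},"force":{"type":"number"}},"required":["targets"]}

```bash
mkdir -p pics; python3 - <<'E'
from cell import *
import cv2,numpy as np
for n in("top","side"):
    p,d=read_camera(n); cv2.imwrite(f"pics/{n}0.png",p[:,:,::-1]); np.savez(f"{n}0.npz",p=p,d=d)
    print(n,get_calibration(n), d.min(),d.max())
print(get_calibration("wrist"),robot.tcp_to_grasp); print(monitor.observe())
E
```

```text
top {'intrinsics': array([[545.27753651,   0.        , 284.72316298],
       [  0.        , 545.27753651, 201.9183924 ],
       [  0.        ,   0.        ,   1.        ]]), 'origin': array([0.40817403, 0.04316007, 1.08920454]), 'orientation': array([ 0.17641084, -0.02194127, -1.58389325])} 0.0 2.0358136
side {'intrinsics': array([[466.83158974,   0.        , 287.39697411],
       [  0.        , 466.83158974, 218.45292101],
       [  0.        ,   0.        ,   1.        ]]), 'origin': array([ 0.33460627, -0.6324903 ,  0.4907639 ]), 'orientation': array([ 1.02013147, -0.02425912, -0.37279505])} 0.0 3.5778515
{'intrinsics': array([[296.93736681,   0.        , 274.93646474],
       [  0.        , 296.93736681, 205.6056461 ],
       [  0.        ,   0.        ,   1.        ]]), 'hand_eye': array([[ 1.08509106e-05,  9.66540593e-01,  2.56513709e-01,
         6.80772845e-02],
       [ 9.99999299e-01, -3.14219078e-04,  1.14167228e-03,
         1.04501381e-03],
       [ 1.18407410e-03,  2.56513517e-01, -9.66539918e-01,
        -1.58136980e-01],
       [ 0.00000000e+00,  0.00000000e+00,  0.00000000e+00,
         1.00000000e+00]])} -0.0188
{'time': 0.1, 'qpos': array([-1.43302060e+00,  3.42612901e-01,  1.52493069e+00, -1.41515630e-05,
        1.27540625e+00, -1.46002567e-01]), 'qvel': array([ 0.00096223, -0.00015801, -0.00283266,  0.00297886,  0.00038515,
        0.00074771]), 'joint_efforts': array([ 1.76404235e-03, -4.32003880e+01, -2.44693816e+01,  7.19001051e-02,
        5.26130840e-02, -4.41042198e-05]), 'tool_pos': array([ 0.14695649, -0.50362677,  0.22613209]), 'tool_rot': array([-3.14024793e+00, -1.84061430e-04,  2.83782297e-01]), 'contact_force': array([-0.52239472, -0.03576888,  0.50631309]), 'torque': array([ 0.02673923,  0.00755089, -0.03252762]), 'grip_force': 0.0, 'opening': 0.09166879248203959}
```

View pics/top0.png

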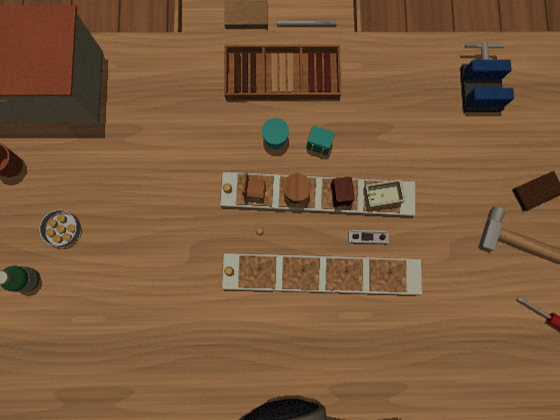

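View pics/side0.png

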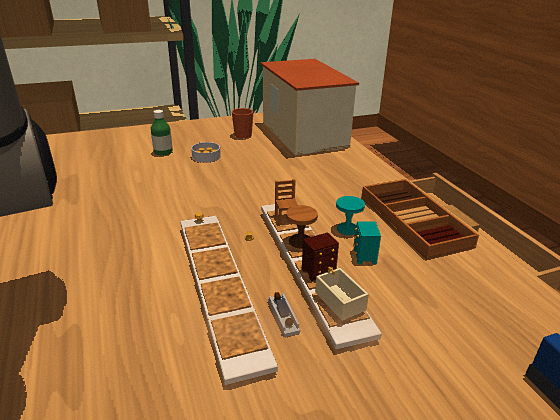

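The drying rack is the far one, with its knob at left (+y); px ~(227,188). From the knob outward it holds chair (256,188), table (296,187), chest (344,190) and bathtub (384,194). The packing rack is the near one, with its knob at (229,271) and pads at (257/301/344/388, ~274). So the goals are bathtub at y +127.5, chest +42.5, table -42.5, chair -127.5.

```bash
cat >h.py <<'E'
import numpy as np,cv2
from scipy.spatial.transform import Rotation as R
from cell import get_calibration
def cam(n,st=None):
    c=get_calibration(n)
    if n=="wrist":
        T=c["hand_eye"];Rt=R.from_euler("xyz",st["tool_rot"]).as_matrix()
        return c["intrinsics"],Rt@T[:3,3]+st["tool_pos"],Rt@T[:3,:3]
    return c["intrinsics"],np.array(c["origin"]),R.from_euler("xyz",c["orientation"]).as_matrix()
def dirs(uv,C):
    K,o,r=C;uv=np.atleast_2d(uv).astype(float)
    d=np.c_[(uv[:,0]-K[0,2])/K[0,0],-(uv[:,1]-K[1,2])/K[1,1],-np.ones(len(uv))]
    return d@r.T
def plane(uv,C,z):
    d=dirs(uv,C); return C[1]+d*((z-C[1][2])/d[:,2])[:,None]
def cloud(D,C):
    h,w=D.shape;u,v=np.meshgrid(np.arange(w),np.arange(h))
    P=C[1]+dirs(np.c_[u.ravel(),v.ravel()],C)*D.ravel()[:,None]
    P[D.ravel()==0]=np.nan
    return P.reshape(h,w,3)
def rect(xy):
    c,s,a=cv2.minAreaRect((np.asarray(xy)*1000).astype(np.float32)); return np.round(c,1),np.round(s,1),round(a,1)
E
cat >m.py <<'E'
from h import *
for n in("top","side"):
    f=np.load(n+"0.npz");p=f["p"];D=f["d"];C=cam(n);P=cloud(D,C)
    hsv=cv2.cvtColor(p,cv2.COLOR_RGB2HSV)
    X,Y,Z=P[...,0],P[...,1],P[...,2]
    roi=(X>.3)&(X<.75)&(abs(Y)<.3)
    if n=="top": print("desk z",np.nanmedian(Z[roi]))
    w=((hsv[...,1]<60)&(hsv[...,2]>110)&roi).astype(np.uint8)
    cs,_=cv2.findContours(cv2.morphologyEx(w,cv2.MORPH_CLOSE,np.ones((25,25))),0,2)
    for c in cs:
        if cv2.contourArea(c)>2500: print(n,"rack",rect(plane(c[:,0],C,.02)[:,:2]))
    m=((Z>.017)&roi).astype(np.uint8)
    k,l,s,c=cv2.connectedComponentsWithStats(((Z>.04)&roi).astype(np.uint8))
    for i in range(1,k):
        if s[i,4]<60: continue
        q=P[l==i];zt=np.percentile(q[:,2],97)
        t=q[q[:,2]>zt-.008]
        print(n,"obj",c[i].round(),"ztop",zt.round(4),rect(t[:,:2]),"col",p[l==i].mean(0).round())
E
python3 m.py
```

```text
desk z -0.00019171804222084532
top rack (array([537.6, -51.4]), array([399., 232.]), 87.7)
top obj [275. 133.] ztop 0.0628 (array([728.4,  36.3]), array([42.9, 53.1]), 0.2) col [ 46. 111.  98.]
top obj [320. 137.] ztop 0.0625 (array([722. , -53.7]), array([45.4, 37.3]), 70.7) col [ 45. 102.  90.]
top obj [253. 187.] ztop 0.0963 (array([623.7,  94.3]), array([ 4.1, 37.2]), 83.3) col [108.  68.  39.]
top obj [296. 186.] ztop 0.0856 (array([617.2,  -4. ]), array([51.2, 52.4]), 89.4) col [121.  76.  44.]
top obj [342. 190.] ztop 0.0853 (array([612.5, -93.5]), array([46.5, 37.2]), 5.7) col [65. 33. 25.]
top obj [384. 193.] ztop 0.0656 (array([ 609., -175.]), array([44.3, 70.1]), 9.0) col [111. 101.  78.]
side rack (array([534.8, -58.8]), array([404.6, 228.7]), 87.4)
side obj [294. 207.] ztop 0.0928 (array([623.8,  93.1]), array([ 8. , 38.9]), 82.7) col [123.  68.  29.]
side obj [349. 205.] ztop 0.0595 (array([728.3,  34.1]), array([43.1, 55.6]), 0.1) col [  7. 119. 105.]
side obj [368. 233.] ztop 0.0594 (array([719.7, -56. ]), array([46.6, 38.1]), 69.1) col [  9. 107.  94.]
side obj [331. 271.] ztop 0.0817 (array([611.8, -95.7]), array([47.4, 39.5]), 5.6) col [95. 67. 46.]
```

```bash
cat >m2.py <<'E'
from h import *
for n in("top","side"):
    f=np.load(n+"0.npz");p=f["p"];C=cam(n);P=cloud(f["d"],C)
    X,Y,Z=P[...,0],P[...,1],P[...,2]
    for lo,hi in((.38,.52),(.53,.68)):
        m=((Z>.014)&(Z<.03)&(X>lo)&(X<hi)&(abs(Y+.05)<.3)).astype(np.uint8)
        k,l,s,c=cv2.connectedComponentsWithStats(m);i=1+s[1:,4].argmax()
        q=P[l==i]; r=rect(q[:,:2]); print(n,"rack",r,np.nanmedian(q[:,2]))
        cs,_=cv2.findContours((l==i).astype(np.uint8),0,2);c=max(cs,key=cv2.contourArea)
        print("   plane",rect(plane(c[:,0],C,.021)[:,:2]))
    hsv=cv2.cvtColor(p,cv2.COLOR_RGB2HSV)
    m=((hsv[...,1]>150)&(hsv[...,2]>120)&(Z>.022)&(Z<.045)&(Y>.07)&(Y<.2)&(X>.38)&(X<.68)).astype(np.uint8)
    k,l,s,c=cv2.connectedComponentsWithStats(m)
    for i in range(1,k):
        if s[i,4]>15: print("knob",c[i].round(1),s[i,4],(plane(c[i],C,.034)*1000).round(1))
E
python3 m2.py
```

```text
top rack (array([457.2, -53.9]), array([390.5,  70.2]), 87.7) 0.021091318313234297
   plane (array([456.9, -53.4]), array([388.6,  69.8]), 87.7)
top rack (array([616.6, -48.9]), array([389.6,  71.6]), 86.5) 0.020480015889760894
   plane (array([615.9, -48.7]), array([387.6,  70.6]), 86.6)
knob [226.4 186.6] 28 [[627.6 132.1  34. ]]
knob [228.  270.4] 36 [[463.6 128.1  34. ]]
side rack (array([456.2, -54.6]), array([391.4,  70.3]), 87.8) 0.02033464454747569
   plane (array([455.1, -58.4]), array([393.6,  69.6]), 87.6)
side rack (array([616. , -50.6]), array([391.8,  71.1]), 86.5) 0.019246765449933256
   plane (array([613.2, -56.7]), array([390.6,  71.9]), 86.5)
knob [199. 215.] 42 [[463.5 122.5  34. ]]
```

>>> {"op": "send_rows", "data": {"targets": [{"translation": [53.5,-18.6,0],"spin": -82,"jaw": 0.8},{"translation": [53.5,-18.6,0],"spin": -82,"jaw": 0.8},{"translation": [53.5,-18.6,0],"spin": -82,"jaw": 0.8},{"translation": [53.5,-18.6,0],"spin": -82,"jaw": 0.8},{"translation": [53.5,-18.6,0],"spin": -82,"jaw": 0.8}], "force": 12}}

```text
time: 0.6
tool_pos: [0.352, -0.3576, 0.2265]
tool_rot: [-3.141, -0.0, 1.04]
contact_force: [-0.2, -1.8, 0.3]
opening: 0.0735
grip_force: 0.0
```

```bash
cat >go.py <<'E'
import sys,numpy as np
from cell import monitor
s=monitor.observe();p=s["tool_pos"];y=s["tool_rot"][2]
x,yy,z,a=map(float,sys.argv[1:5])  # mm, deg yaw
d=np.array([x,yy,z])/1000-p;c,q=np.cos(y),np.sin(y)
print("t",round(s["time"],2),"pos",(p*1000).round(1),"yaw",np.degrees(s["tool_rot"]).round(1),"open",round(s["opening"]*1000,1),"F",s["contact_force"].round(1),"grip",round(s["grip_force"],1))
print("shift cm",(100*np.array([d[0]*c+d[1]*q,d[0]*q-d[1]*c,-d[2]])).round(2),"spin",round(np.degrees(y)-a,1))
E
python3 go.py 609 -175 200 99
```

```text
t 0.6 pos [ 352.  -357.6  226.5] yaw [-180.    -0.    59.6] open 73.5 F [-0.2 -1.8  0.3] grip 0.0
shift cm [28.76 12.92  2.65] spin -39.4
```

>>> {"op": "send_rows", "data": {"targets": [{"translation": [28.8,12.9,2.6],"spin": -39.4,"jaw": 0.8},{"translation": [28.8,12.9,2.6],"spin": -39.4,"jaw": 0.8},{"translation": [28.8,12.9,2.6],"spin": -39.4,"jaw": 0.8},{"translation": [28.8,12.9,2.6],"spin": -39.4,"jaw": 0.8},{"translation": [28.8,12.9,2.6],"spin": -39.4,"jaw": 0.8}]}}

```text
time: 1.1
tool_pos: [0.5559, -0.2142, 0.2057]
tool_rot: [-3.141, -0.0, 1.727]
contact_force: [1.8, -0.2, -0.8]
opening: 0.0734
grip_force: 0.0
```

>>> {"op": "send_rows", "data": {"targets": [{"translation": [6,3,0],"spin": 0,"jaw": 0.8},{"translation": [6,3,0],"spin": 0,"jaw": 0.8},{"translation": [6,3,0],"spin": 0,"jaw": 0.8},{"translation": [6,3,0],"spin": 0,"jaw": 0.8},{"translation": [6,3,0],"spin": 0,"jaw": 0.8}]}}

```text
time: 1.6
tool_pos: [0.5746, -0.1535, 0.2063]
tool_rot: [-3.141, 0.001, 1.72]
contact_force: [-0.2, 0.4, -0.9]
opening: 0.0734
grip_force: 0.0
```

```bash
cat >w.py <<'E'
import sys
from h import *
from cell import *
st=monitor.observe();p,D=read_camera("wrist");n=sys.argv[1]
cv2.imwrite(f"pics/w{n}.png",p[:,:,::-1]);C=cam("wrist",st);P=cloud(D,C);Z=P[...,2];Y=P[...,1];X=P[...,0]
m=((Z>.04)&(Z<.11)&(X>.38)&(X<.68)&(Y>-.26)&(Y<.15)).astype(np.uint8)
k,l,s,c=cv2.connectedComponentsWithStats(m)
for i in range(1,k):
    if s[i,4]<100: continue
    q=P[l==i];zt=np.percentile(q[:,2],97);t=q[q[:,2]>zt-.008]
    print("obj",c[i].round(),"ztop",zt.round(4),rect(t[:,:2]),p[l==i].mean(0).round())
for lo,hi in((.38,.52),(.53,.68)):
    m=((Z>.014)&(Z<.03)&(X>lo)&(X<hi)&(Y>-.3)&(Y<.2)).astype(np.uint8)
    k,l,s,c=cv2.connectedComponentsWithStats(m)
    if k>1: i=1+s[1:,4].argmax();print("rack",rect(P[l==i][:,:2]))
E
python3 w.py 1; python3 go.py 609 -175 200 99
```

```text
obj [348.  37.] ztop 0.0846 (array([614.8,  -4.5]), array([54.1, 53.2]), 51.0) [225. 152.  89.]
obj [321. 141.] ztop 0.0844 (array([610. , -94.4]), array([46.3, 37.4]), 5.8) [155.  86.  65.]
obj [303. 216.] ztop 0.0694 (array([ 606.3, -175. ]), array([42.5, 69. ]), 8.9) [162. 148. 118.]
rack (array([ 451.9, -108.4]), array([279.7,  70.7]), 87.5)
rack (array([611.3, -94. ]), array([300.8,  70.2]), 86.5)
t 1.65 pos [ 574.7 -153.6  206.3] yaw [-180.     0.    98.5] open 73.5 F [-0.3  0.9  0.4] grip 0.0
shift cm [-2.62  3.08  0.63] spin -0.5
```

View pics/w1.png

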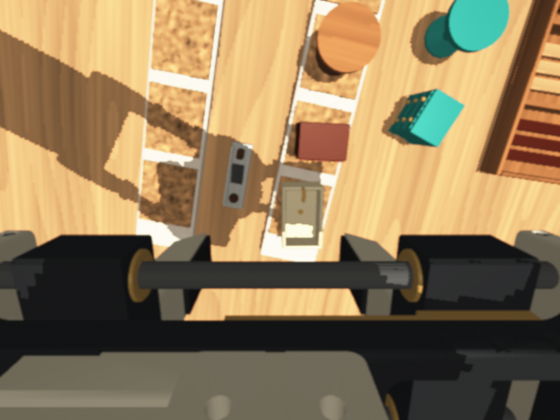

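The wrist view confirms the order: bathtub at px (303,216) with its spout toward the knob end, chest (321,141), table (348,37). It agrees with the top view to within 2 mm.

>>> {"op": "send_rows", "data": {"targets": [{"translation": [-2.6,3.0,2],"spin": -0.5,"jaw": 0.8},{"translation": [-2.6,3.0,5],"spin": -0.5,"jaw": 0.8},{"translation": [-2.6,3.0,8],"spin": -0.5,"jaw": 0.8},{"translation": [-2.6,3.0,10],"spin": -0.5,"jaw": 0.8},{"translation": [-2.6,3.0,10],"spin": -0.5,"jaw": 0.8}]}}

```text
time: 2.15
tool_pos: [0.6064, -0.174, 0.103]
tool_rot: [-3.136, -0.003, 1.728]
contact_force: [0.5, -0.1, 0.4]
opening: 0.0729
grip_force: 0.0
```

```bash
python3 go.py 608 -175 30 99
```

```text
t 2.15 pos [ 606.4 -174.   103. ] yaw [-179.7   -0.2   99. ] open 72.9 F [ 0.5 -0.1  0.4] grip 0.0
shift cm [-0.13  0.14  7.3 ] spin 0.0
```

>>> {"op": "send_rows", "data": {"targets": [{"translation": [0,0.1,2.5],"spin": 0,"jaw": 0.8},{"translation": [0,0.1,5],"spin": 0,"jaw": 0.8},{"translation": [0,0.1,6.5],"spin": 0,"jaw": 0.8},{"translation": [0,0.1,7.3],"spin": 0,"jaw": 0.8},{"translation": [0,0.1,7.3],"spin": 0,"jaw": 0.8}]}}

```text
time: 2.65
tool_pos: [0.6096, -0.1734, 0.033]
tool_rot: [-3.141, -0.0, 1.73]
contact_force: [0.4, -0.3, 0.1]
opening: 0.0737
grip_force: 0.0
```

>>> {"op": "send_rows", "data": {"targets": [{"translation": [0,0,0],"spin": 0,"jaw": 0.4},{"translation": [0,0,0],"spin": 0,"jaw": 0.4},{"translation": [0,0,0],"spin": 0,"jaw": 0.35},{"translation": [0,0,0],"spin": 0,"jaw": 0.35},{"translation": [0,0,0],"spin": 0,"jaw": 0.35}], "force": 12}}

```text
time: 3.15
tool_pos: [0.6098, -0.1731, 0.0337]
tool_rot: [3.141, 0.0, 1.73]
contact_force: [-1.7, 0.5, 3.5]
opening: 0.044
grip_force: 12.0
```

>>> {"op": "send_rows", "data": {"targets": [{"translation": [0,0,-1],"spin": 0,"jaw": 0.35},{"translation": [0,0,-3],"spin": 0,"jaw": 0.35},{"translation": [0,0,-6],"spin": 0,"jaw": 0.35},{"translation": [0,0,-9],"spin": 0,"jaw": 0.35},{"translation": [0,0,-9],"spin": 0,"jaw": 0.35}]}}

```text
time: 3.65
tool_pos: [0.6123, -0.174, 0.1286]
tool_rot: [3.134, 0.005, 1.73]
contact_force: [-0.3, -0.8, -0.7]
opening: 0.0442
grip_force: 12.0
```

```bash
python3 go.py 460.8 75.3 123 87.7
```

```text
t 3.65 pos [ 612.3 -174.   128.6] yaw [179.5   0.3  99.1] open 44.2 F [-0.3 -0.8 -0.7] grip 12.0
shift cm [ 27.02 -11.     0.56] spin 11.4
```

>>> {"op": "send_rows", "data": {"targets": [{"translation": [1,-1.5,0],"spin": 1,"jaw": 0.35},{"translation": [4,-4,0],"spin": 3,"jaw": 0.35},{"translation": [8,-6,0],"spin": 5,"jaw": 0.35},{"translation": [12,-8,0],"spin": 8,"jaw": 0.35},{"translation": [16,-10,0],"spin": 11.4,"jaw": 0.35}]}}

```text
time: 4.15
tool_pos: [0.484, -0.0297, 0.1227]
tool_rot: [-3.141, -0.0, 1.528]
contact_force: [0.9, 2.3, 0.2]
opening: 0.044
grip_force: 12.0
```

```bash
python3 go.py 460.8 75.3 123 87.7
```

```text
t 4.15 pos [484.  -29.7 122.7] yaw [-180.    -0.    87.6] open 44.0 F [0.9 2.3 0.2] grip 12.0
shift cm [10.39 -2.76 -0.03] spin -0.1
```

>>> {"op": "send_rows", "data": {"targets": [{"translation": [3.5,-1,0],"spin": 0,"jaw": 0.35},{"translation": [7,-2,0],"spin": 0,"jaw": 0.35},{"translation": [10,-2.6,0],"spin": 0,"jaw": 0.35},{"translation": [10,-2.6,0],"spin": 0,"jaw": 0.35},{"translation": [10,-2.6,0],"spin": 0,"jaw": 0.35}]}}

```text
time: 4.65
tool_pos: [0.4634, 0.0704, 0.123]
tool_rot: [-3.141, 0.0, 1.533]
contact_force: [-0.2, -1.0, -0.5]
opening: 0.0438
grip_force: 12.0
```

```bash
python3 go.py 460.8 75.3 34.5 87.7
```

```text
t 4.65 pos [463.4  70.4 123. ] yaw [-180.     0.    87.8] open 43.8 F [-0.2 -1.  -0.5] grip 12.0
shift cm [ 0.48 -0.28  8.85] spin 0.1
```

>>> {"op": "send_rows", "data": {"targets": [{"translation": [0.5,-0.3,2.5],"spin": 0,"jaw": 0.35},{"translation": [0.5,-0.3,5.5],"spin": 0,"jaw": 0.35},{"translation": [0.5,-0.3,7.5],"spin": 0,"jaw": 0.35},{"translation": [0.5,-0.3,8.3],"spin": 0,"jaw": 0.35},{"translation": [0.5,-0.3,8.6],"spin": 0,"jaw": 0.35}]}}

```text
time: 5.15
tool_pos: [0.4608, 0.0742, 0.0365]
tool_rot: [-3.14, 0.0, 1.53]
contact_force: [0.4, -0.2, -1.3]
opening: 0.0444
grip_force: 12.0
```

>>> {"op": "send_rows", "data": {"targets": [{"translation": [0,0,0.1],"spin": 0,"jaw": 0.35},{"translation": [0,0,0.1],"spin": 0,"jaw": 0.35},{"translation": [0,0,0.2],"spin": 0,"jaw": 0.35},{"translation": [0,0,0.2],"spin": 0,"jaw": 0.35},{"translation": [0,0,0.2],"spin": 0,"jaw": 0.35}]}}

```text
time: 5.65
tool_pos: [0.461, 0.0751, 0.0355]
tool_rot: [3.141, 0.0, 1.531]
contact_force: [-0.5, 1.0, -0.7]
opening: 0.044
grip_force: 12.0
```

>>> {"op": "send_rows", "data": {"targets": [{"translation": [0,0,0.2],"spin": 0,"jaw": 0.35},{"translation": [0,0,0.2],"spin": 0,"jaw": 0.35},{"translation": [0,0,0.2],"spin": 0,"jaw": 0.55},{"translation": [0,0,0.2],"spin": 0,"jaw": 0.75},{"translation": [0,0,0.2],"spin": 0,"jaw": 0.75}]}}

```text
time: 6.15
tool_pos: [0.4608, 0.0751, 0.0331]
tool_rot: [-3.141, 0.0, 1.531]
contact_force: [0.1, -0.1, -0.0]
opening: 0.062
grip_force: 0.0
```

>>> {"op": "send_rows", "data": {"targets": [{"translation": [0,0,-1],"spin": 0,"jaw": 0.75},{"translation": [0,0,-3],"spin": 0,"jaw": 0.75},{"translation": [0,0,-7],"spin": 0,"jaw": 0.75},{"translation": [0,0,-11],"spin": 0,"jaw": 0.75},{"translation": [0,0,-11],"spin": 0,"jaw": 0.75}]}}

```text
time: 6.65
tool_pos: [0.4639, 0.0752, 0.1486]
tool_rot: [3.131, -0.0, 1.531]
contact_force: [0.0, -0.3, 0.3]
opening: 0.0685
grip_force: 0.0
```

```bash
python3 go.py 611 -94.5 145 95.7
```

```text
t 6.65 pos [463.9  75.2 148.6] yaw [179.4  -0.   87.7] open 68.5 F [ 0.  -0.3  0.3] grip 0.0
shift cm [-16.38  15.36   0.36] spin -8.0
```

>>> {"op": "send_rows", "data": {"targets": [{"translation": [-16.4,15.2,0],"spin": -8,"jaw": 0.8},{"translation": [-16.4,15.2,0],"spin": -8,"jaw": 0.8},{"translation": [-16.4,15.2,0],"spin": -8,"jaw": 0.8},{"translation": [-16.4,15.2,0],"spin": -8,"jaw": 0.8},{"translation": [-16.4,15.2,0],"spin": -8,"jaw": 0.8}]}}

```text
time: 7.15
tool_pos: [0.608, -0.0982, 0.1427]
tool_rot: [3.141, 0.001, 1.668]
contact_force: [0.4, -0.7, 0.6]
opening: 0.0732
grip_force: 0.0
```

>>> {"op": "send_rows", "data": {"targets": [{"translation": [0,0,0],"spin": 0,"jaw": 0.8},{"translation": [0,0,0],"spin": 0,"jaw": 0.8},{"translation": [0,0,0],"spin": 0,"jaw": 0.8},{"translation": [0,0,0],"spin": 0,"jaw": 0.8},{"translation": [0,0,0],"spin": 0,"jaw": 0.8}]}}

```text
time: 7.65
tool_pos: [0.6059, -0.0938, 0.1435]
tool_rot: [3.141, 0.0, 1.672]
contact_force: [-0.2, -0.1, 0.1]
opening: 0.0735
grip_force: 0.0
```

```bash
python3 go.py 611 -94.5 42 95.7
```

```text
t 7.65 pos [605.9 -93.8 143.5] yaw [180.    0.   95.8] open 73.5 F [-0.2 -0.1  0.1] grip 0.0
shift cm [-0.12  0.5  10.15] spin 0.1
```

>>> {"op": "send_rows", "data": {"targets": [{"translation": [-0.1,0.5,1.5],"spin": 0,"jaw": 0.8},{"translation": [-0.1,0.5,4.5],"spin": 0,"jaw": 0.8},{"translation": [-0.1,0.5,7.5],"spin": 0,"jaw": 0.8},{"translation": [-0.1,0.5,9.5],"spin": 0,"jaw": 0.8},{"translation": [-0.1,0.5,10.1],"spin": 0,"jaw": 0.8}]}}

```text
time: 8.15
tool_pos: [0.6095, -0.0945, 0.0387]
tool_rot: [-3.137, -0.002, 1.671]
contact_force: [0.5, 0.1, 0.3]
opening: 0.0732
grip_force: 0.0
```

>>> {"op": "send_rows", "data": {"targets": [{"translation": [0,0,0],"spin": 0,"jaw": 0.7},{"translation": [0,0,0],"spin": 0,"jaw": 0.4},{"translation": [0,0,0],"spin": 0,"jaw": 0.35},{"translation": [0,0,0],"spin": 0,"jaw": 0.35},{"translation": [0,0,0],"spin": 0,"jaw": 0.35}]}}

```text
time: 8.65
tool_pos: [0.6119, -0.0954, 0.0433]
tool_rot: [3.14, 0.001, 1.671]
contact_force: [0.6, -0.2, 4.6]
opening: 0.0458
grip_force: 12.0
```

```bash
python3 go.py 457.5 -11.5 42 87.7
```

```text
t 8.65 pos [611.9 -95.4  43.3] yaw [179.9   0.   95.7] open 45.8 F [ 0.6 -0.2  4.6] grip 12.0
shift cm [  9.89 -14.52   0.13] spin 8.0
```

>>> {"op": "send_rows", "data": {"targets": [{"translation": [0,0,-1],"spin": 0,"jaw": 0.35},{"translation": [0,0,-3],"spin": 0,"jaw": 0.35},{"translation": [0,0,-6],"spin": 0,"jaw": 0.35},{"translation": [0,0,-8.5],"spin": 0,"jaw": 0.35},{"translation": [0,0,-9],"spin": 0,"jaw": 0.35}]}}

```text
time: 9.15
tool_pos: [0.613, -0.0957, 0.136]
tool_rot: [3.136, 0.002, 1.671]
contact_force: [-0.2, -0.2, -1.2]
opening: 0.0458
grip_force: 12.0
```

>>> {"op": "send_rows", "data": {"targets": [{"translation": [1,-2,0],"spin": 1,"jaw": 0.35},{"translation": [3,-5,0],"spin": 3,"jaw": 0.35},{"translation": [6,-9,0],"spin": 5,"jaw": 0.35},{"translation": [8.5,-12.5,0],"spin": 7,"jaw": 0.35},{"translation": [9.7,-14.5,0],"spin": 8,"jaw": 0.35}]}}

```text
time: 9.65
tool_pos: [0.4534, -0.0115, 0.1312]
tool_rot: [-3.138, -0.001, 1.531]
contact_force: [0.1, 0.1, -0.8]
opening: 0.0461
grip_force: 12.0
```

>>> {"op": "send_rows", "data": {"targets": [{"translation": [0,0,0],"spin": 0,"jaw": 0.35},{"translation": [0,0,0],"spin": 0,"jaw": 0.35},{"translation": [0,0,0],"spin": 0,"jaw": 0.35},{"translation": [0,0,0],"spin": 0,"jaw": 0.35},{"translation": [0,0,0],"spin": 0,"jaw": 0.35}]}}

```text
time: 10.15
tool_pos: [0.4578, -0.0136, 0.1319]
tool_rot: [-3.141, 0.0, 1.531]
contact_force: [-0.2, -0.3, -1.4]
opening: 0.0462
grip_force: 12.0
```

```bash
python3 go.py 457.5 -13.5 43.5 87.7
```

```text
t 10.15 pos [457.8 -13.6 131.9] yaw [-180.     0.    87.7] open 46.2 F [-0.2 -0.3 -1.4] grip 12.0
shift cm [ 0.01 -0.03  8.84] spin 0.0
```

>>> {"op": "send_rows", "data": {"targets": [{"translation": [0,0,1.5],"spin": 0,"jaw": 0.35},{"translation": [0,0,4.5],"spin": 0,"jaw": 0.35},{"translation": [0,0,7],"spin": 0,"jaw": 0.35},{"translation": [0,0,8.2],"spin": 0,"jaw": 0.35},{"translation": [0,0,8.6],"spin": 0,"jaw": 0.35}]}}

```text
time: 10.65
tool_pos: [0.4567, -0.0133, 0.0447]
tool_rot: [-3.139, -0.0, 1.531]
contact_force: [-0.3, 0.5, -0.3]
opening: 0.0456
grip_force: 12.0
```

>>> {"op": "send_rows", "data": {"targets": [{"translation": [0,0,0.1],"spin": 0,"jaw": 0.35},{"translation": [0,0,0.2],"spin": 0,"jaw": 0.35},{"translation": [0,0,0.2],"spin": 0,"jaw": 0.35},{"translation": [0,0,0.2],"spin": 0,"jaw": 0.35},{"translation": [0,0,0.2],"spin": 0,"jaw": 0.35}]}}

```text
time: 11.15
tool_pos: [0.4576, -0.0133, 0.0446]
tool_rot: [3.141, 0.0, 1.531]
contact_force: [-0.5, -0.6, -1.1]
opening: 0.0461
grip_force: 12.0
```

>>> {"op": "send_rows", "data": {"targets": [{"translation": [0,0,0.2],"spin": 0,"jaw": 0.35},{"translation": [0,0,0.2],"spin": 0,"jaw": 0.35},{"translation": [0,0,0.2],"spin": 0,"jaw": 0.55},{"translation": [0,0,0.2],"spin": 0,"jaw": 0.8},{"translation": [0,0,0.2],"spin": 0,"jaw": 0.8}]}}

```text
time: 11.65
tool_pos: [0.4573, -0.0132, 0.0421]
tool_rot: [3.142, 0.0, 1.531]
contact_force: [-0.4, -1.2, -0.4]
opening: 0.0616
grip_force: 0.0
```

>>> {"op": "send_rows", "data": {"targets": [{"translation": [0,0,-1],"spin": 0,"jaw": 0.8},{"translation": [0,0,-3],"spin": 0,"jaw": 0.8},{"translation": [0,0,-6],"spin": 0,"jaw": 0.85},{"translation": [0,0,-9],"spin": 0,"jaw": 0.85},{"translation": [0,0,-10],"spin": 0,"jaw": 0.85}]}}

```text
time: 12.15
tool_pos: [0.4588, -0.0135, 0.1454]
tool_rot: [3.136, 0.001, 1.531]
contact_force: [-0.8, 0.0, -0.6]
opening: 0.0782
grip_force: 0.0
```

```bash
python3 go.py 616 -4.3 140 90
```

```text
t 12.15 pos [458.8 -13.5 145.4] yaw [1.797e+02 1.000e-01 8.770e+01] open 78.2 F [-0.8  0.  -0.6] grip 0.0
shift cm [ 1.54 15.67  0.54] spin -2.3
```

>>> {"op": "send_rows", "data": {"targets": [{"translation": [0.5,4,0],"spin": -1,"jaw": 0.85},{"translation": [1,9,0],"spin": -2,"jaw": 0.85},{"translation": [1.5,13,0],"spin": -2.3,"jaw": 0.85},{"translation": [1.5,15.8,0],"spin": -2.3,"jaw": 0.85},{"translation": [1.5,15.8,0],"spin": -2.3,"jaw": 0.85}]}}

```text
time: 12.65
tool_pos: [0.6182, -0.0046, 0.141]
tool_rot: [3.141, 0.0, 1.572]
contact_force: [1.1, 0.2, -0.4]
opening: 0.0781
grip_force: 0.0
```

>>> {"op": "send_rows", "data": {"targets": [{"translation": [0,0,0],"spin": 0,"jaw": 0.85},{"translation": [0,0,0],"spin": 0,"jaw": 0.85},{"translation": [0,0,0],"spin": 0,"jaw": 0.85},{"translation": [0,0,0],"spin": 0,"jaw": 0.85},{"translation": [0,0,0],"spin": 0,"jaw": 0.85}]}}

```text
time: 13.15
tool_pos: [0.6155, -0.0045, 0.1426]
tool_rot: [3.141, 0.0, 1.571]
contact_force: [-1.0, 0.4, 0.3]
opening: 0.0776
grip_force: 0.0
```

```bash
python3 go.py 616 -4.3 60 90; python3 w.py 2
```

```text
t 13.15 pos [615.5  -4.5 142.6] yaw [180.   0.  90.] open 77.6 F [-1.   0.4  0.3] grip 0.0
shift cm [0.02 0.05 8.26] spin 0.0
obj [ 80. 111.] ztop 0.0675 (array([460.7,  73.1]), array([69.9, 45.5]), 87.7) [173. 160. 128.]
obj [281. 103.] ztop 0.097 (array([621.9,  93.6]), array([ 5.1, 37.9]), 82.1) [210. 142.  83.]
obj [275. 216.] ztop 0.0843 (array([614.8,  -4.4]), array([53.1, 54. ]), 1.5) [145.  93.  55.]
obj [ 84. 214.] ztop 0.0843 (array([457.4,  -6.9]), array([28.7, 47.4]), 89.3) [73. 28. 19.]
rack (array([458.5,  37.2]), array([208. ,  70.8]), 87.8)
rack (array([619.3,  36.8]), array([217.4,  70.2]), 86.5)
```

View pics/w2.png

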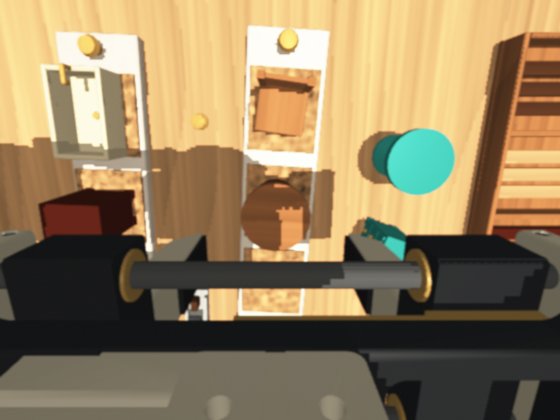

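The wrist view shows the bathtub at px (80,111) and the chest (84,214), both placed well. The table (275,216) is centred under the gripper, and the chair (281,103) has its back toward the knob.

>>> {"op": "send_rows", "data": {"targets": [{"translation": [0,0,1.5],"spin": 0,"jaw": 0.85},{"translation": [0,0,4],"spin": 0,"jaw": 0.85},{"translation": [0,0,6.5],"spin": 0,"jaw": 0.85},{"translation": [0,0,8],"spin": 0,"jaw": 0.85},{"translation": [0,0,8.2],"spin": 0,"jaw": 0.85}]}}

```text
time: 13.7
tool_pos: [0.6143, -0.0043, 0.0581]
tool_rot: [-3.137, -0.0, 1.571]
contact_force: [-0.8, -0.6, -0.1]
opening: 0.0784
grip_force: 0.0
```

>>> {"op": "send_rows", "data": {"targets": [{"translation": [0,0,0],"spin": 0,"jaw": 0.7},{"translation": [0,0,0],"spin": 0,"jaw": 0.55},{"translation": [0,0,0],"spin": 0,"jaw": 0.45},{"translation": [0,0,0],"spin": 0,"jaw": 0.45},{"translation": [0,0,0],"spin": 0,"jaw": 0.45}], "force": 15}}

```text
time: 14.2
tool_pos: [0.6163, -0.0046, 0.0612]
tool_rot: [3.14, 0.0, 1.571]
contact_force: [-1.5, 0.6, 4.3]
opening: 0.0535
grip_force: 15.0
```

>>> {"op": "send_rows", "data": {"targets": [{"translation": [0,0,-1],"spin": 0,"jaw": 0.45},{"translation": [0,0,-3],"spin": 0,"jaw": 0.45},{"translation": [0,0,-6],"spin": 0,"jaw": 0.45},{"translation": [0,0,-8.5],"spin": 0,"jaw": 0.45},{"translation": [0,0,-9],"spin": 0,"jaw": 0.45}]}}

```text
time: 14.7
tool_pos: [0.6175, -0.0047, 0.154]
tool_rot: [3.135, 0.001, 1.571]
contact_force: [-0.6, -0.4, -1.0]
opening: 0.0535
grip_force: 15.0
```

```bash
python3 go.py 454 -96.8 150 90
```

```text
t 14.7 pos [617.5  -4.7 154. ] yaw [1.796e+02 1.000e-01 9.000e+01] open 53.5 F [-0.6 -0.4 -1. ] grip 15.0
shift cm [ -9.2  -16.35   0.4 ] spin 0.0
```

>>> {"op": "send_rows", "data": {"targets": [{"translation": [-0.8,-1.5,0],"spin": 0,"jaw": 0.45},{"translation": [-2.5,-4.5,0],"spin": 0,"jaw": 0.45},{"translation": [-5,-8.5,0],"spin": 0,"jaw": 0.45},{"translation": [-7.5,-12.5,0],"spin": 0,"jaw": 0.45},{"translation": [-8.9,-15.5,0],"spin": 0,"jaw": 0.45}]}}

```text
time: 15.2
tool_pos: [0.458, -0.0943, 0.1494]
tool_rot: [-3.139, -0.0, 1.571]
contact_force: [0.9, -0.3, -0.4]
opening: 0.0532
grip_force: 15.0
```

>>> {"op": "send_rows", "data": {"targets": [{"translation": [-0.3,-0.7,0],"spin": 0,"jaw": 0.45},{"translation": [-0.3,-0.7,0],"spin": 0,"jaw": 0.45},{"translation": [-0.3,-0.7,0],"spin": 0,"jaw": 0.45},{"translation": [-0.3,-0.7,0],"spin": 0,"jaw": 0.45},{"translation": [-0.3,-0.7,0],"spin": 0,"jaw": 0.45}]}}

```text
time: 15.7
tool_pos: [0.4546, -0.0961, 0.1499]
tool_rot: [-3.142, -0.0, 1.572]
contact_force: [-0.9, -0.4, -1.3]
opening: 0.0534
grip_force: 15.0
```

```bash
python3 go.py 454 -96.8 61.5 90
```

```text
t 15.7 pos [454.6 -96.1 149.9] yaw [-180.    -0.    90.1] open 53.4 F [-0.9 -0.4 -1.3] grip 15.0
shift cm [-0.07 -0.06  8.84] spin 0.1
```

>>> {"op": "send_rows", "data": {"targets": [{"translation": [-0.05,0,1.5],"spin": 0,"jaw": 0.45},{"translation": [-0.05,0,4.5],"spin": 0,"jaw": 0.45},{"translation": [-0.05,0,7],"spin": 0,"jaw": 0.45},{"translation": [-0.05,0,8.2],"spin": 0,"jaw": 0.45},{"translation": [-0.05,0,8.6],"spin": 0,"jaw": 0.45}]}}

```text
time: 16.2
tool_pos: [0.4535, -0.0964, 0.0627]
tool_rot: [-3.139, -0.001, 1.572]
contact_force: [-0.9, 0.9, 0.1]
opening: 0.0528
grip_force: 15.0
```

>>> {"op": "send_rows", "data": {"targets": [{"translation": [0,0,0.1],"spin": 0,"jaw": 0.45},{"translation": [0,0,0.2],"spin": 0,"jaw": 0.45},{"translation": [0,0,0.3],"spin": 0,"jaw": 0.45},{"translation": [0,0,0.3],"spin": 0,"jaw": 0.45},{"translation": [0,0,0.3],"spin": 0,"jaw": 0.45}]}}

```text
time: 16.7
tool_pos: [0.4541, -0.0971, 0.0616]
tool_rot: [3.141, 0.0, 1.571]
contact_force: [-0.5, 0.6, -0.4]
opening: 0.0533
grip_force: 15.0
```

>>> {"op": "send_rows", "data": {"targets": [{"translation": [0,0,0.1],"spin": 0,"jaw": 0.45},{"translation": [0,0,0.1],"spin": 0,"jaw": 0.45},{"translation": [0,0,0.1],"spin": 0,"jaw": 0.65},{"translation": [0,0,0.1],"spin": 0,"jaw": 0.8},{"translation": [0,0,0.1],"spin": 0,"jaw": 0.8}]}}

```text
time: 17.2
tool_pos: [0.4538, -0.0971, 0.0601]
tool_rot: [3.142, 0.0, 1.571]
contact_force: [-1.2, 0.1, -0.3]
opening: 0.0703
grip_force: 0.0
```

>>> {"op": "send_rows", "data": {"targets": [{"translation": [0,0,-1],"spin": 0,"jaw": 0.8},{"translation": [0,0,-3],"spin": 0,"jaw": 0.75},{"translation": [0,0,-6],"spin": 0,"jaw": 0.75},{"translation": [0,0,-8.5],"spin": 0,"jaw": 0.75},{"translation": [0,0,-8.5],"spin": 0,"jaw": 0.75}]}}

```text
time: 17.7
tool_pos: [0.4558, -0.0978, 0.1488]
tool_rot: [3.135, 0.003, 1.571]
contact_force: [0.7, -0.3, -0.8]
opening: 0.0692
grip_force: 0.0
```

```bash
python3 go.py 621 77 140 83
```

```text
t 17.7 pos [455.8 -97.8 148.8] yaw [179.6   0.2  90. ] open 69.2 F [ 0.7 -0.3 -0.8] grip 0.0
shift cm [17.47 16.53  0.88] spin 7.0
```

>>> {"op": "send_rows", "data": {"targets": [{"translation": [17.5,16.6,0],"spin": 7,"jaw": 0.75},{"translation": [17.5,16.6,0],"spin": 7,"jaw": 0.75},{"translation": [17.5,16.6,0],"spin": 7,"jaw": 0.75},{"translation": [17.5,16.6,0],"spin": 7,"jaw": 0.75},{"translation": [17.5,16.6,0],"spin": 7,"jaw": 0.75}]}}

```text
time: 18.2
tool_pos: [0.6207, 0.0803, 0.1444]
tool_rot: [-3.141, -0.0, 1.45]
contact_force: [0.3, -0.7, -0.8]
opening: 0.069
grip_force: 0.0
```

>>> {"op": "send_rows", "data": {"targets": [{"translation": [0,0,0],"spin": 0,"jaw": 0.75},{"translation": [0,0,0],"spin": 0,"jaw": 0.75},{"translation": [0,0,0],"spin": 0,"jaw": 0.75},{"translation": [0,0,0],"spin": 0,"jaw": 0.75},{"translation": [0,0,0],"spin": 0,"jaw": 0.75}]}}

```text
time: 18.7
tool_pos: [0.6194, 0.0771, 0.1455]
tool_rot: [3.141, 0.0, 1.448]
contact_force: [0.1, 0.3, 0.9]
opening: 0.069
grip_force: 0.0
```

```bash
python3 go.py 621 77 37 83; python3 w.py 3
```

```text
t 18.7 pos [619.4  77.1 145.5] yaw [180.   0.  83.] open 69.0 F [0.1 0.3 0.9] grip 0.0
shift cm [1.000e-02 1.600e-01 1.085e+01] spin -0.0
obj [276. 206.] ztop 0.097 (array([622.1,  94.1]), array([ 5.4, 38. ]), 82.8) [121.  76.  44.]
obj [ 95. 211.] ztop 0.0702 (array([461.8,  91.5]), array([32.8, 42.7]), 85.1) [151. 136. 105.]
rack (array([461.1,  98.1]), array([86. , 70.8]), 87.6)
rack (array([621.8,  76.5]), array([137.2,  70.1]), 86.5)
```

View pics/w3.png

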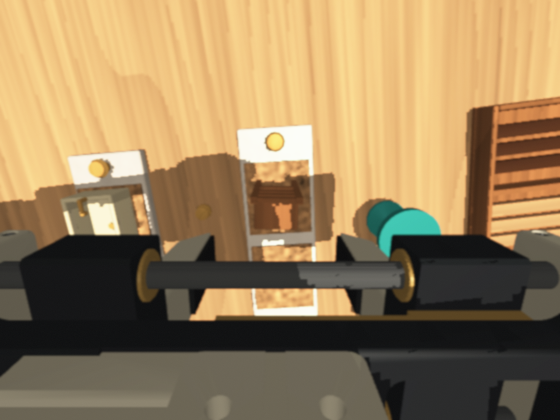

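The chair sits under the gripper with its back bar at px (276,190), square between the fingers, so I'll descend.

>>> {"op": "send_rows", "data": {"targets": [{"translation": [0,0.1,1.5],"spin": 0,"jaw": 0.75},{"translation": [0,0.1,4.5],"spin": 0,"jaw": 0.75},{"translation": [0,0.1,7.5],"spin": 0,"jaw": 0.75},{"translation": [0,0.1,9.5],"spin": 0,"jaw": 0.75},{"translation": [0,0.1,10.3],"spin": 0,"jaw": 0.75}]}}

```text
time: 19.25
tool_pos: [0.6193, 0.0774, 0.0401]
tool_rot: [-3.138, 0.001, 1.449]
contact_force: [0.7, -0.5, -0.8]
opening: 0.0689
grip_force: 0.0
```

>>> {"op": "send_rows", "data": {"targets": [{"translation": [0,0,0.3],"spin": 0,"jaw": 0.5},{"translation": [0,0,0.4],"spin": 0,"jaw": 0.35},{"translation": [0,0,0.4],"spin": 0,"jaw": 0.28},{"translation": [0,0,0.4],"spin": 0,"jaw": 0.28},{"translation": [0,0,0.4],"spin": 0,"jaw": 0.28}], "force": 12}}

```text
time: 19.75
tool_pos: [0.6213, 0.0779, 0.0392]
tool_rot: [3.14, -0.0, 1.449]
contact_force: [-1.1, -0.0, 3.9]
opening: 0.0378
grip_force: 12.0
```

>>> {"op": "send_rows", "data": {"targets": [{"translation": [0,0,0],"spin": 0,"jaw": 0.28},{"translation": [0,0,-2],"spin": 0,"jaw": 0.28},{"translation": [0,0,-5],"spin": 0,"jaw": 0.28},{"translation": [0,0,-8],"spin": 0,"jaw": 0.28},{"translation": [0,0,-9],"spin": 0,"jaw": 0.28}]}}

```text
time: 20.25
tool_pos: [0.6223, 0.078, 0.1314]
tool_rot: [3.136, -0.001, 1.449]
contact_force: [-0.5, 0.8, -0.3]
opening: 0.0379
grip_force: 12.0
```

```bash
python3 go.py 450.6 -181.5 125 87.7
```

```text
t 20.25 pos [622.3  78.  131.4] yaw [179.7  -0.   83. ] open 37.9 F [-0.5  0.8 -0.3] grip 12.0
shift cm [-27.84 -13.9    0.64] spin -4.7
```

>>> {"op": "send_rows", "data": {"targets": [{"translation": [-1,-1,0],"spin": 0,"jaw": 0.28},{"translation": [-4,-3,0],"spin": -1,"jaw": 0.28},{"translation": [-8,-5,0],"spin": -2,"jaw": 0.28},{"translation": [-12,-7,0],"spin": -3,"jaw": 0.28},{"translation": [-16,-9,0],"spin": -4.7,"jaw": 0.28}]}}

```text
time: 20.75
tool_pos: [0.5104, -0.0709, 0.1273]
tool_rot: [-3.14, -0.0, 1.533]
contact_force: [0.6, -1.6, 0.2]
opening: 0.0378
grip_force: 12.0
```

```bash
python3 go.py 450.6 -181.5 125 87.7
```

```text
t 20.75 pos [510.4 -70.9 127.3] yaw [-179.9   -0.    87.8] open 37.8 F [ 0.6 -1.6  0.2] grip 12.0
shift cm [-11.28  -5.56   0.23] spin 0.1
```

>>> {"op": "send_rows", "data": {"targets": [{"translation": [-4,-2,0],"spin": 0,"jaw": 0.28},{"translation": [-8,-4,0],"spin": 0,"jaw": 0.28},{"translation": [-10.5,-5.3,0],"spin": 0,"jaw": 0.28},{"translation": [-11,-5.5,0],"spin": 0,"jaw": 0.28},{"translation": [-11,-5.5,0],"spin": 0,"jaw": 0.28}]}}

```text
time: 21.25
tool_pos: [0.4523, -0.1781, 0.1277]
tool_rot: [-3.141, -0.001, 1.529]
contact_force: [0.2, 0.1, -0.3]
opening: 0.0379
grip_force: 12.0
```

>>> {"op": "send_rows", "data": {"targets": [{"translation": [0,0,0],"spin": 0,"jaw": 0.28},{"translation": [0,0,0],"spin": 0,"jaw": 0.28},{"translation": [0,0,0],"spin": 0,"jaw": 0.28},{"translation": [0,0,0],"spin": 0,"jaw": 0.28},{"translation": [0,0,0],"spin": 0,"jaw": 0.28}]}}

```text
time: 21.75
tool_pos: [0.4529, -0.1773, 0.1282]
tool_rot: [-3.142, 0.0, 1.532]
contact_force: [-0.3, -0.3, -0.0]
opening: 0.0378
grip_force: 12.0
```

```bash
python3 go.py 450.6 -181.5 39.5 87.7
```

```text
t 21.75 pos [ 452.9 -177.3  128.2] yaw [-180.     0.    87.8] open 37.8 F [-0.3 -0.3 -0. ] grip 12.0
shift cm [-0.43 -0.21  8.87] spin 0.1
```

>>> {"op": "send_rows", "data": {"targets": [{"translation": [-0.4,-0.2,1.5],"spin": 0,"jaw": 0.28},{"translation": [-0.4,-0.2,4.5],"spin": 0,"jaw": 0.28},{"translation": [-0.4,-0.2,7],"spin": 0,"jaw": 0.28},{"translation": [-0.4,-0.2,8.2],"spin": 0,"jaw": 0.28},{"translation": [-0.4,-0.2,8.6],"spin": 0,"jaw": 0.28}]}}

```text
time: 22.25
tool_pos: [0.4501, -0.1813, 0.0412]
tool_rot: [-3.14, -0.001, 1.531]
contact_force: [0.6, 0.9, -0.0]
opening: 0.0377
grip_force: 12.0
```

>>> {"op": "send_rows", "data": {"targets": [{"translation": [0,0,0.1],"spin": 0,"jaw": 0.28},{"translation": [0,0,0.2],"spin": 0,"jaw": 0.28},{"translation": [0,0,0.3],"spin": 0,"jaw": 0.28},{"translation": [0,0,0.3],"spin": 0,"jaw": 0.28},{"translation": [0,0,0.3],"spin": 0,"jaw": 0.28}]}}

```text
time: 22.75
tool_pos: [0.4507, -0.1818, 0.0396]
tool_rot: [3.141, 0.0, 1.531]
contact_force: [0.6, -0.2, -0.4]
opening: 0.0377
grip_force: 12.0
```

>>> {"op": "send_rows", "data": {"targets": [{"translation": [0,0,0.1],"spin": 0,"jaw": 0.28},{"translation": [0,0,0.1],"spin": 0,"jaw": 0.28},{"translation": [0,0,0.1],"spin": 0,"jaw": 0.5},{"translation": [0,0,0.1],"spin": 0,"jaw": 0.75},{"translation": [0,0,0.1],"spin": 0,"jaw": 0.75}]}}

```text
time: 23.25
tool_pos: [0.4505, -0.1817, 0.0381]
tool_rot: [-3.142, 0.0, 1.531]
contact_force: [-0.6, -0.8, -0.3]
opening: 0.0574
grip_force: 0.0
```

>>> {"op": "send_rows", "data": {"targets": [{"translation": [0,0,-1],"spin": 0,"jaw": 0.75},{"translation": [0,0,-3],"spin": 0,"jaw": 0.75},{"translation": [0,0,-6],"spin": 0,"jaw": 0.75},{"translation": [0,0,-10],"spin": 0,"jaw": 0.75},{"translation": [0,0,-14],"spin": 0,"jaw": 0.75}]}}

```text
time: 23.75
tool_pos: [0.4501, -0.1814, 0.18]
tool_rot: [-3.141, -0.0, 1.531]
contact_force: [0.4, -0.3, 0.8]
opening: 0.0689
grip_force: 0.0
```

>>> {"op": "send_rows", "data": {"targets": [{"translation": [-15,0,-4],"spin": 0,"jaw": 0.75},{"translation": [-15,0,-4],"spin": 0,"jaw": 0.75},{"translation": [-15,0,-4],"spin": 0,"jaw": 0.75},{"translation": [-15,0,-4],"spin": 0,"jaw": 0.75},{"translation": [-15,0,-4],"spin": 0,"jaw": 0.75}]}}

```text
time: 24.25
tool_pos: [0.4442, -0.3325, 0.2185]
tool_rot: [3.141, 0.0, 1.529]
contact_force: [-0.3, 0.3, -0.1]
opening: 0.0687
grip_force: 0.0
```

```bash
python3 - <<'E'
from h import *
from cell import *
for n in("top","side"):
    p,D=read_camera(n);cv2.imwrite(f"pics/{n}1.png",p[:,:,::-1]);P=cloud(D,cam(n))
    X,Y,Z=P[...,0],P[...,1],P[...,2]
    k,l,s,c=cv2.connectedComponentsWithStats(((Z>.04)&(Z<.11)&(X>.38)&(X<.53)&(abs(Y+.05)<.25)).astype(np.uint8))
    a=np.radians(-2.3)
    for i in range(1,k):
        if s[i,4]<60: continue
        q=P[l==i];zt=np.percentile(q[:,2],97);r=rect(q[q[:,2]>zt-.008][:,:2])
        d=r[0]-[456.2,-54.2]
        print(n,c[i].round(),zt.round(4),r,"rack xy",np.round([d[0]*np.cos(a)+d[1]*np.sin(a),-d[0]*np.sin(a)+d[1]*np.cos(a)],1))
E
```

```text
top [256. 269.] 0.0691 (array([462.5,  73.1]), array([67.6, 42.2]), 87.6) rack xy [  1.2 127.5]
top [302. 271.] 0.0854 (array([459.5, -10.6]), array([35.2, 45.9]), 88.8) rack xy [ 1.5 43.7]
top [348. 272.] 0.0853 (array([455.1, -96.4]), array([52.8, 52.4]), 47.4) rack xy [  0.6 -42.2]
top [391. 273.] 0.0959 (array([ 454.1, -165. ]), array([ 4.5, 36.3]), 87.4) rack xy [   2.3 -110.8]
side [238. 266.] 0.0824 (array([ 473.7, -108.7]), array([27.5,  8.7]), 73.7) rack xy [ 19.7 -53.8]
side [240. 311.] 0.093 (array([ 463.8, -166.3]), array([ 6.3, 16.5]), 84.6) rack xy [  12.1 -111.7]
```

View pics/side1.png

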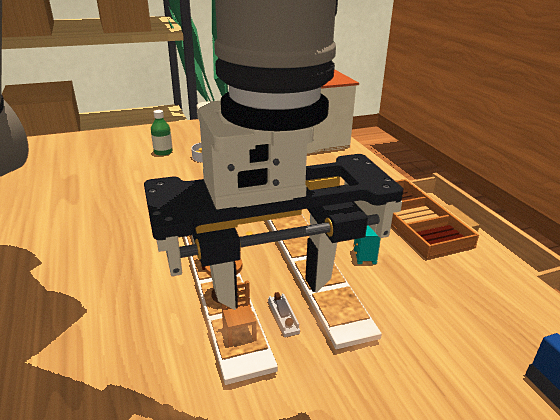

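The final top view puts every piece within about 3 mm of its pad centre, upright and square. In the side view the chair stands on the end pad at px (240,311), with the gripper clear of everything.

```bash
python3 -c "
from cell import job
print(job.hand_in())"
```

```text
the job is handed in; nothing more can be done
None
```

All four pieces stand on the packing rack in reverse order, each measured about 3 mm or less from its pad centre, square and upright, and the job was handed in at about 24 s; the hand-in returned no verdict.

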